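# Round-bottomed carafe into its ring stand

## Robot

A 6-joint arm with a two-finger parallel gripper is mounted at the origin on the work surface. World frame = base frame: x ahead of the robot, y to its left, z up, the work surface at z = 0. Lengths are in m, angles in degrees, forces in N, time in s.
With the tool pointing down it reaches from about 0.375 to 0.975 m from the base axis. Payload 3.8 kg.
Tool frame: the origin (TCP) lies midway between the tips of the shut fingers; the grasp point (between the pads) lies arm.pinch_z behind it (arm.pinch_z is the distance from the TCP to the grasp point, in m); z points along the fingers, y is the line along which they close (so a half turn about z gives the same grasp; the last joint's range is limited). The gripper opens to 88 mm and grips with 3 to 60 N. Pads are 18 mm wide; open, the fingers measure 123 mm over their backs; the gripper's body (75 mm by 187 mm) begins 45 mm behind the grasp point.
Start: joints at [67.328, 15.12, 91.902, -0, 72.978, -2.114], TCP at [0.237, 0.632, 0.239] pointing down, gripper open.
Joint ranges: [-150.88, 150.88], [-54.13, 125.18], [17.81, 147.31], [-75.09, 255.09], [0, 152.58], [-146.25, 146.25]. Speed limits (degrees/s): [147.25, 147.25, 180, 180, 180, 180].

## Interface

Orientations are given as a 3x3 rotation matrix whose columns are the frame's x, y, z axes.
In Python, from rig import monitor, eyes, job, arm gives the robot as it stands.
- The arm moves only by the shell command python3 -m inch 'ROWS'. ROWS is JSON, a list of rows, each a list of 3 entries, a list of its own where there are three numbers: the shift along the tool's x, y, z in mm, then the turn about the tool's z in degrees, then the closure in counts, from 0 (fully open) to 255 (shut). In form: [[[x, y, z], yaw, jaw], ...]. A call has 1 to 20 rows; each row shifts and turns the commanded pose from where the row before left it, along the tool's axes as they then stand; what a row does not reach is not made up. A row lasts 1/8 s, in which the tool goes at most 62.5 mm and 10.7 degrees, less where a joint would pass 70% of its speed; a pose out of reach is approached as far as the arm can. A call with a gripper value outside its range is refused whole. The fingers move at their own pace and stop on an object; the grip force is fixed at half the most. Time passes only in rows, so rows that do not move let the fingers close. It gives the time, the measured TCP pose, the force, the opening and the grip force at its end, in the units of the state.
- monitor.state(): the state, without advancing time (a new reading comes with each control period).
- eyes.snapshot(name): name is "scene" or "top" or "wrist"; returns a dict with "image" (420x560x3 uint8, blue, green, red), "range_z" (420x560 float32, m along the optical axis (not along the pixel's ray), 0 where there is no reading), "fx", "fy", "cx", "cy" (pixels), "R" (3x3) and "t" (3): a world point X has camera coordinates R X + t. Camera axes: x right, y down, z forward; pixel columns grow to the right and rows downward; lengths in m; the calibration is good to about 2 mm. A picture is of the moment at which its call begins.
- job.hand_in(): hands the job in; it is judged then, once.
The state is a dict: "time": time; "qpos": joint angles; "joint_velocities": joint speeds; "tau": joint torques, N m; "eef_pos": TCP position; "tool_rot": TCP orientation; "force": force on the tool from outside, world axes, zero at the start; "moment": the same for the moment, N m; "opening": finger opening in m; "grasp_force": force on a finger pad.
Only numpy, scipy, OpenCV 4.12 (cv2) and the standard library are available. Lean on these libraries where they do the work, as an engineer would, in place of code of your own. Each camera call takes 0.05 s, during which the arm holds its last target. There are 200 camera calls.

## Task

The white round-bottomed carafe rocks about loose on the kitchen worktop: pick it up and set it upright in the tall wooden ring stand, so that its globe rests level and centred in the ring, and let go of it there. Set it down in the ring rather than dropping it in from above, and leave the flat-bottomed bottle and the mug where they stand.

Things in the scene. Friction and masses are not known exactly. Their poses are not given: they have to be found in the camera images.
- carafe: Glazed white ceramic carafe, 0.28 to 0.56 kg, 140 mm high: an 84 mm globe with a straight open cylindrical neck on top, 36 mm in outer diameter, from 80 to 140 mm above the lowest point. No flat foot; its heavy bottom keeps it upright on the worktop, but it rocks and rolls when pushed. Origin: lowest point of the globe, z up along the neck.
- ring_stand: Plain pale wooden ring, open through, fixed to the worktop: 45 mm high, 100 mm wide at the foot, hole 60 mm at the top. Origin: centre of its underside, z up. With the globe seated in it, the carafe's lowest point is 32 mm above the worktop, over this origin. (Not the flat wooden trivet, 12 mm high, nor the napkin ring, 48 mm wide.)
- bottle: A bystander, to be left alone: a straight-sided, flat-bottomed bottle of the same white ceramic, 140 mm high, 68 mm in diameter up to 85 mm high, then a cone up to a neck of 34 mm diameter. Origin at the centre of its underside, z up.
- mug: A bystander, to be left alone: a white mug, 85 mm high, about 78 mm in diameter, its handle towards its own +y, reaching about 75 mm from the axis. Origin at the centre of its underside, z up.
Mind the look-alikes: they are no part of the job. What is shaped like the carafe but red is not meant.

How it is judged:
By the outcome, as a careful person would: the job done as asked, in the order asked, and still so for the second after the job is handed in, with the robot touching nothing.
It also fails if it takes over 48 s, if anything falls off the work surface, if the arm or the gripper's body presses on something with over 40 N, if the wrist force passes 120 N, or if a joint passes its speed limit or range.

## Working session

There is one attempt and no reset: what is moved stays moved. The work goes in short steps, Python scripts to look and compute and a shell command to move; the robot and the scene stay as the last step left them, time stands still between calls to the robot, and variables do not carry over. Pictures are saved under pics/ and viewed, at most 10 in all, crops included, and the job is handed in when it is done.

```bash
mkdir -p pics; ls
cat > h.py <<'E'
import numpy as np, cv2
from rig import monitor, eyes, job, arm
def pts(s):
    z=s["range_z"]; v,u=np.mgrid[:z.shape[0],:z.shape[1]]
    C=np.stack([(u-s["cx"])/s["fx"]*z,(v-s["cy"])/s["fy"]*z,z],-1)
    W=(C-np.array(s["t"]))@np.array(s["R"]); W[z<=0]=np.nan
    return W
E
python3 - <<'E'
from h import *
a=[]
for n in("scene","top"):
    s=eyes.snapshot(n); np.save(f"{n}.npy",s,allow_pickle=True); cv2.imwrite(f"pics/{n}.png",s["image"])
s=monitor.state(); print(arm.pinch_z,s["time"],s["eef_pos"],s["tool_rot"],s["opening"])
E
```

```text
pics
0.0187 0.1 [0.23679796 0.63142852 0.2375188 ] [[-9.36336045e-01  3.51104344e-01 -7.42041909e-04]
 [ 3.51105125e-01  9.36334216e-01 -1.85148339e-03]
 [ 4.47353666e-05 -1.99414536e-03 -9.99998011e-01]] 0.08845185282844836
```

View pics/scene.png

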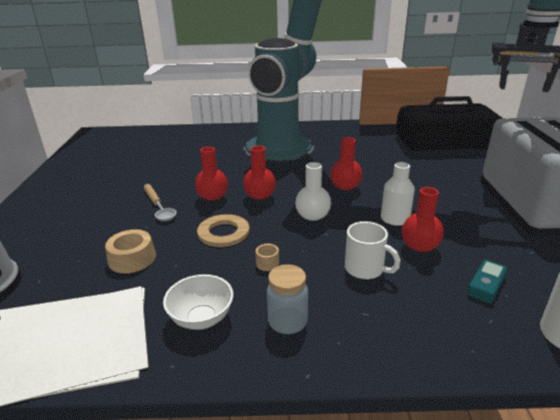

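View pics/top.png

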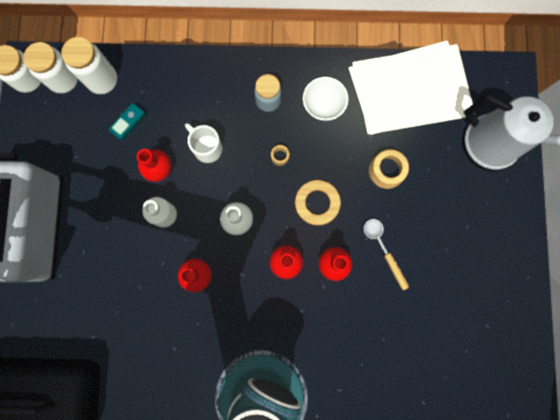

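Candidates in the scene view:
- **White vessels:** (313,195) has a round globe, so it is the carafe. (398,195) has straight sides, so it is the bottle. The red ones are decoys.
- **Rings:** (130,250) is tall and wide, so it is the stand. (223,230) is the flat trivet and (267,257) is the small napkin ring.

In the top view the carafe is at (237,218), the bottle at (160,212) and the stand at (389,168). Next I'll measure them and confirm in one crop.

Run:
```python
from h import *
from scipy.optimize import least_squares
S={n:np.load(n+".npy",allow_pickle=True).item() for n in("scene","top")}
def reg(n,u0,u1,v0,v1,zl,zh):
    P=pts(S[n])[v0:v1,u0:u1].reshape(-1,3); return P[(P[:,2]>zl)&(P[:,2]<zh)]
def circ(P):
    f=lambda p:np.hypot(P[:,0]-p[0],P[:,1]-p[1])-p[2]
    return least_squares(f,[*P[:,:2].mean(0),.03],loss="soft_l1",f_scale=.002).x.round(4)
def sph(P):
    f=lambda p:np.linalg.norm(P-p,axis=1)-.042
    return least_squares(f,[*P.mean(0)-[0,0,.02]],loss="soft_l1",f_scale=.002).x.round(4)
for n,b in(("scene",(290,335,160,225)),("top",(215,260,198,240))):
    G=reg(n,*b,.012,.075); N=reg(n,*b,.09,.15)
    print(n,"globe",len(G),sph(G),"neck",len(N),circ(N),N[:,2].max())
    for lo,hi in((.09,.105),(.105,.12),(.12,.135),(.135,.15)):
        Q=N[(N[:,2]>lo)&(N[:,2]<hi)]
        if len(Q)>8: print(" ",lo,len(Q),circ(Q),Q.mean(0).round(4))
for n,b in(("scene",(100,162,225,280)),("top",(362,416,145,193))):
    R=reg(n,*b,.02,.06); T=R[R[:,2]>np.percentile(R[:,2],90)-.004]
    print("ring",n,len(T),T[:,2].mean(),circ(T), (T[:,:2].max(0)+T[:,:2].min(0))/2, np.ptp(T[:,:2],axis=0))
for n,b in (("top",(135,180,190,235)),):
    N=reg(n,*b,.09,.16);print("bottle",circ(N))
for c,b in (("redTL",(270,303,240,280)),("mug",(180,225,118,165)),("red3",(175,212,255,295)),("trivet",(290,345,175,228))):
    N=reg("top",*b,.006,.16);print(c,np.median(N,0).round(3),N.min(0).round(3),N.max(0).round(3))
A=cv2.resize(S["scene"]["image"][150:270,290:450],None,fx=3.5,fy=3.5);B=cv2.resize(S["scene"]["image"][215:275,100:290],None,fx=560/190,fy=560/190)
cv2.imwrite("pics/crop.png",np.vstack([A,B[:170]]))
```

```text
scene globe 832 [0.4511 0.0762 0.0433] neck 386 [0.4538 0.0754 0.016 ] 0.1429055923124791
  0.09 85 [0.4516 0.0755 0.0177] [0.4657 0.0741 0.0972]
  0.105 90 [0.4519 0.0758 0.0176] [0.466  0.0739 0.1122]
  0.12 112 [0.4539 0.0756 0.0161] [0.4608 0.0753 0.1283]
  0.135 99 [0.4538 0.0753 0.0159] [0.4541 0.0754 0.1387]
top globe 478 [0.4512 0.0763 0.0416] neck 148 [0.4498 0.0752 0.0159] 0.14414405947716682
  0.09 22 [0.4493 0.0748 0.016 ] [0.4488 0.0738 0.0976]
  0.105 22 [0.4491 0.0748 0.0156] [0.4514 0.0759 0.1116]
  0.12 27 [0.449  0.0748 0.0158] [0.4495 0.0748 0.1276]
  0.135 77 [0.4507 0.0759 0.016 ] [0.4502 0.0763 0.1394]
ring scene 561 0.04561113055680508 [ 0.6004 -0.3232  0.0388] [ 0.59940208 -0.3238272 ] [0.0916562  0.09154475]
ring top 423 0.04552173337264611 [ 0.5967 -0.3226  0.0389] [ 0.59705392 -0.32236619] [0.09179519 0.08967185]
bottle [0.4599 0.2693 0.0184]
redTL [ 0.342 -0.053  0.072] [ 0.303 -0.095  0.006] [ 0.398 -0.014  0.145]
mug [0.655 0.169 0.05 ] [0.604 0.12  0.006] [0.729 0.24  0.09 ]
red3 [0.304 0.169 0.072] [0.256 0.136 0.006] [0.346 0.229 0.143]
trivet [ 0.503 -0.136  0.012] [ 0.444 -0.208  0.006] [ 0.577 -0.077  0.019]
```

View pics/crop.png

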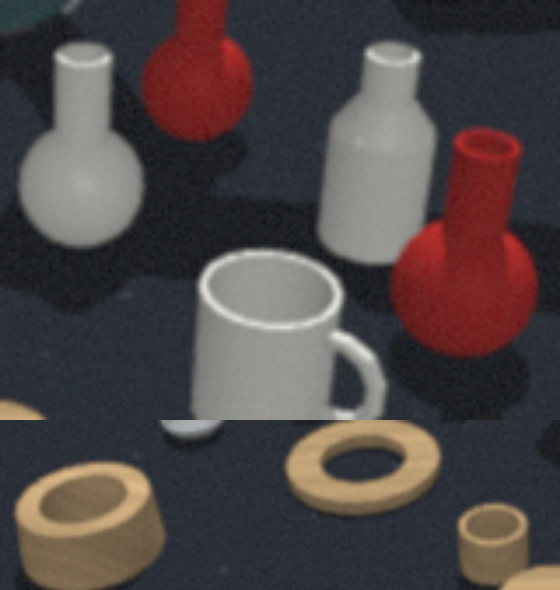

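The crop confirms it: the left white vessel has a round globe and straight neck, so it is the carafe, and the tall ring at lower left is the stand. The sizes fit too: globe centre at z≈0.042, neck top at 0.14, ring top at 0.0455. The carafe axis is at about (0.451, 0.0757) and the ring centre at about (0.598, -0.3228).

```bash
python3 -m inch '[[[-20,-22,0],0,0],[[-26,-29,0],0,0],[[-26,-29,0],0,0],[[-26,-30,0],0,0],[[-26,-30,0],0,0],[[-26,-30,0],0,0],[[-26,-30,0],0,0],[[-26,-30,0],0,0],[[-26,-30,0],0,0],[[-26,-30,0],0,0],[[-26,-30,0],0,0],[[-26,-30,0],0,0],[[-26,-30,0],0,0],[[-26,-29,0],0,0],[[-26,-26,0],0,0],[[-17,-18,0],0,0],[[0,0,0],0,0],[[0,0,0],0,0]]'
cat >> h.py <<'E'
def to(x,y,z):
    s=monitor.state(); print("t",s["time"],"pos",np.round(s["eef_pos"],4),"shift mm",np.round(1000*np.array(s["tool_rot"]).T@(np.array([x,y,z])-s["eef_pos"]),1),"F",np.round(s["force"],2))
E
python3 - <<'E'
from h import *
to(.451,.0757,.0905)
s=eyes.snapshot("wrist"); cv2.imwrite("pics/w1.png",s["image"])
P=pts(s).reshape(-1,3); 
m=(abs(P[:,0]-.451)<.05)&(abs(P[:,1]-.076)<.05)
from scipy.optimize import least_squares
T=P[m&(P[:,2]>.134)&(P[:,2]<.15)]; print(len(T),T.min(0),T.max(0),(T.min(0)+T.max(0))/2)
G=P[m&(P[:,2]>.015)&(P[:,2]<.075)]
if len(G)>50: print(len(G),least_squares(lambda p:np.linalg.norm(G-p,axis=1)-.042,[.451,.076,.042],loss="soft_l1",f_scale=.002).x)
E
```

```text
time: 2.35
eef_pos: [0.453, 0.0674, 0.2384]
tool_rot: [[-0.936, 0.351, -0.001], [0.351, 0.936, 0.0], [0.001, 0.0, -1.0]]
force: [0.3, 0.5, -0.5]
opening: 0.0883
grasp_force: 0.0
t 2.35 pos [0.453  0.0674 0.2384] shift mm [  4.6   7.1 147.9] F [ 0.29  0.47 -0.48]
695 [0.4329469  0.05709382 0.13406343] [0.46820212 0.09269948 0.14106607] [0.45057451 0.07489665 0.13756475]
2484 [0.45089275 0.0750366  0.04075785]
```

View pics/w1.png

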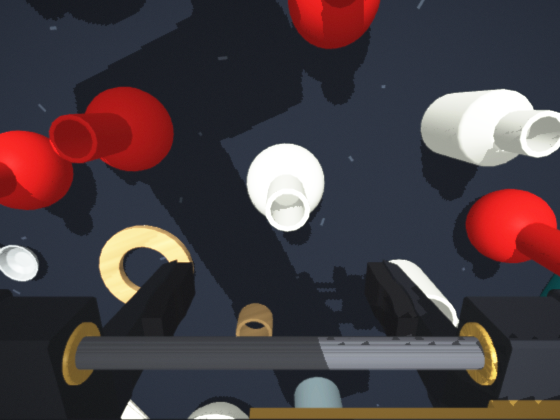

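The wrist view shows the white carafe in the centre, with its neck top at (288,208), and clear room for the fingers. I'll correct the offset and descend.

```bash
python3 -m inch '[[[4.7,6.5,15],0,0],[[0,0,25],0,0],[[0,0,25],0,0],[[0,0,5],0,0],[[0,0,0],0,0],[[0,0,0],0,0]]'
python3 - <<'E'
from h import *
to(.4507,.0752,.0905)
E
```

```text
time: 3.15
eef_pos: [0.452, 0.0751, 0.1697]
tool_rot: [[-0.936, 0.351, 0.002], [0.351, 0.936, 0.0], [-0.002, 0.001, -1.0]]
force: [0.5, -0.4, -0.4]
opening: 0.0881
grasp_force: 0.0
t 3.15 pos [0.452  0.0751 0.1697] shift mm [ 1.4 -0.5 79.2] F [ 0.48 -0.4  -0.44]
```

```bash
python3 -m inch '[[[1.4,-0.5,15],0,0],[[0,0,20],0,0],[[0,0,20],0,0],[[0,0,15],0,0],[[0,0,9],0,0],[[0,0,0],0,0],[[0,0,0],0,0]]'
python3 - <<'E'
from h import *
to(.4507,.0752,.0905)
E
```

```text
time: 4.03
eef_pos: [0.4504, 0.0749, 0.0903]
tool_rot: [[-0.936, 0.351, 0.001], [0.351, 0.936, 0.0], [-0.001, 0.001, -1.0]]
force: [0.5, 0.4, 0.5]
opening: 0.0878
grasp_force: 0.0
t 4.025 pos [0.4504 0.0749 0.0903] shift mm [-0.1  0.4 -0.2] F [0.54 0.39 0.51]
```

```bash
python3 -m inch '[[[0,0,0],0,80],[[0,0,0],0,110],[[0,0,0],0,125],[[0,0,0],0,135],[[0,0,0],0,145],[[0,0,0],0,155],[[0,0,0],0,165],[[0,0,0],0,180],[[0,0,0],0,255],[[0,0,0],0,255],[[0,0,0],0,255],[[0,0,0],0,255]]'
```

```text
time: 5.52
eef_pos: [0.4499, 0.0749, 0.0897]
tool_rot: [[-0.936, 0.351, 0.0], [0.351, 0.936, 0.0], [-0.0, 0.0, -1.0]]
force: [1.5, 1.5, -1.0]
opening: 0.0342
grasp_force: 29.8
```

```bash
python3 -m inch '[[[0,0,-8],0,255],[[0,0,-16],0,255],[[0,0,-22],0,255],[[0,0,-22],0,255],[[0,0,-12],0,255],[[0,0,0],0,255],[[0,0,0],0,255]]'
cat >> h.py <<'E'
from scipy.optimize import least_squares
def carafe(x,y,zb,dz=(.02,.08)):
    "globe and neck-axis estimate near x,y with lowest point ~zb"
    for n in("scene","top"):
        s=eyes.snapshot(n); P=pts(s).reshape(-1,3); g=s["image"].reshape(-1,3).astype(int)
        ok=(np.hypot(P[:,0]-x,P[:,1]-y)<.06)&(np.ptp(g,axis=1)<25)&(g.min(1)>70)
        G=P[ok&(P[:,2]>zb+dz[0])&(P[:,2]<zb+dz[1])]
        if len(G)<40: print(n,len(G)); continue
        r=least_squares(lambda p:np.linalg.norm(G-p,axis=1)-.042,[x,y,zb+.042],loss="soft_l1",f_scale=.002)
        print(n,len(G),"globe centre",r.x.round(4),"bottom z",round(r.x[2]-.042,4))
        N=P[ok&(P[:,2]>zb+.079)&(P[:,2]<zb+.128)]; 
        f=lambda p:np.linalg.norm(np.cross(N-[p[0],p[1],zb+.09],(d:=np.array([p[2],p[3],1])/np.sqrt(1+p[2]**2+p[3]**2))),axis=1)-.018
        if len(N)>30:
            q=least_squares(f,[x,y,0,0],loss="soft_l1",f_scale=.001).x; print("   neck",len(N),q[:2].round(4),"tilt deg",np.degrees(q[2:]).round(1))
        cv2.imwrite(f"pics/{n}_last.png",s["image"])
E
python3 - <<'E'
from h import *
to(.4507,.0752,.170)
carafe(.4507,.0752,.08)
s=monitor.state();print(s["opening"],s["grasp_force"],s["force"],s["moment"])
im=cv2.imread("pics/scene_last.png")[60:260,220:420];cv2.imwrite("pics/lift.png",cv2.resize(im,None,fx=3,fy=3))
E
```

```text
time: 6.4
eef_pos: [0.4492, 0.0747, 0.169]
tool_rot: [[-0.936, 0.351, -0.001], [0.351, 0.936, -0.0], [0.001, -0.001, -1.0]]
force: [-0.3, 0.2, -4.4]
opening: 0.0342
grasp_force: 29.8
t 6.4 pos [0.4492 0.0747 0.169 ] shift mm [-1.3  1.  -1. ] F [-0.3   0.21 -4.36]
scene 911 globe centre [0.4505 0.0752 0.1222] bottom z 0.0802
   neck 335 [0.451  0.0749] tilt deg [0.1 1. ]
top 129 globe centre [0.4509 0.0759 0.1221] bottom z 0.0801
0.03444748423153476 29.801898182340665 [-0.72363947  0.41206315 -3.17882327] [0.03225454 0.03107743 0.01639818]
```

View pics/lift.png

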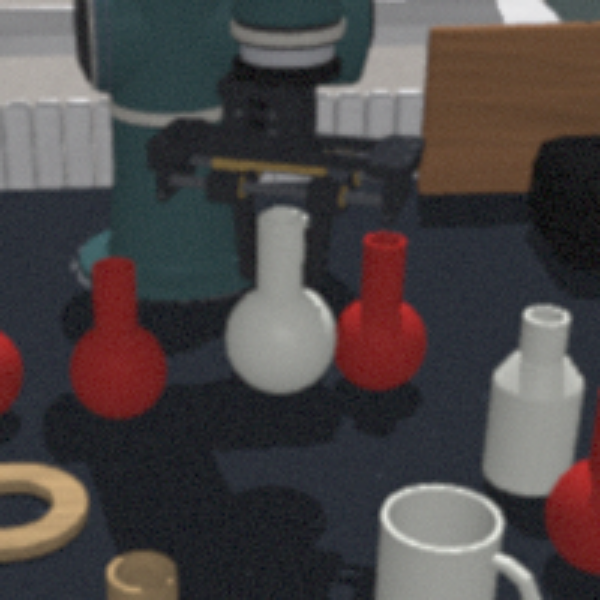

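It is lifted clear and hanging upright, with the globe at (280,340) in the crop. Now I'll carry it over the ring.

```bash
python3 -m inch '[[[-8,-9,0],0,255],[[-16,-18,0],0,255],[[-23,-26.6,0],0,255],[[-23,-26.6,0],0,255],[[-23,-26.6,0],0,255],[[-23,-26.6,0],0,255],[[-23,-26.6,0],0,255],[[-23,-26.6,0],0,255],[[-23,-26.6,0],0,255],[[-23,-26.6,0],0,255],[[-23,-26.6,0],0,255],[[-23,-26.6,0],0,255],[[-16,-18.5,0],0,255],[[-8,-9,0],0,255],[[0,0,0],0,255],[[0,0,0],0,255],[[0,0,0],0,255]]'
python3 - <<'E'
from h import *
to(.597,-.3237,.169)
carafe(.5985,-.3230,.08)
to(.597,-.3237,.169)
E
```

```text
time: 8.62
eef_pos: [0.5974, -0.3219, 0.1697]
tool_rot: [[-0.937, 0.35, -0.0], [0.35, 0.937, 0.0], [0.0, 0.0, -1.0]]
force: [0.5, -0.5, -4.2]
opening: 0.0344
grasp_force: 29.8
t 8.625 pos [ 0.5974 -0.3219  0.1697] shift mm [-0.3 -1.8  0.7] F [ 0.52 -0.55 -4.16]
scene 1246 globe centre [ 0.5988 -0.3215  0.1227] bottom z 0.0807
   neck 420 [ 0.5992 -0.321 ] tilt deg [-0.7 -0.9]
top 84 globe centre [ 0.5985 -0.3214  0.1228] bottom z 0.0808
t 8.725 pos [ 0.5975 -0.3221  0.1699] shift mm [-0.1 -1.6  0.9] F [ 0.87  0.5  -3.76]
```

The globe is over the ring to within about 1.5 mm, as needed. I'll correct that and lower it to just above the seat.

```bash
python3 -m inch '[[[-0.5,-1.4,8],0,255],[[0,0,14],0,255],[[0,0,13],0,255],[[0,0,8],0,255],[[0,0,2],0,255],[[0,0,0],0,255],[[0,0,0],0,255]]'
python3 - <<'E'
from h import *
carafe(.5985,-.3230,.035,(.03,.08))
to(.597,-.3237,.121)
E
```

```text
time: 9.6
eef_pos: [0.598, -0.3246, 0.1254]
tool_rot: [[-0.936, 0.351, 0.001], [0.351, 0.936, -0.001], [-0.001, -0.0, -1.0]]
force: [-0.1, -0.2, -3.0]
opening: 0.0343
grasp_force: 29.8
scene 1085 globe centre [ 0.5996 -0.3242  0.0783] bottom z 0.0363
   neck 404 [ 0.6002 -0.3239] tilt deg [-1.6 -0.4]
top 66 globe centre [ 0.5985 -0.3242  0.0799] bottom z 0.0379
t 9.7 pos [ 0.5979 -0.3246  0.1254] shift mm [1.2 0.5 4.4] F [ 0.4   0.44 -3.19]
```

```bash
python3 -m inch '[[[0.8,0.7,1],0,255],[[0,0,1],0,255],[[0,0,1],0,255],[[0,0,0.5],0,255],[[0,0,0],0,255],[[0,0,0],0,255]]'; python3 -m inch '[[[0,0,0.5],0,255],[[0,0,0.5],0,255],[[0,0,0],0,255]]'
```

```text
time: 10.45
eef_pos: [0.5972, -0.3237, 0.1218]
tool_rot: [[-0.936, 0.351, 0.0], [0.351, 0.936, -0.0], [-0.0, -0.0, -1.0]]
force: [-2.1, 0.4, 0.9]
opening: 0.0347
grasp_force: 29.8
time: 10.82
eef_pos: [0.5973, -0.3238, 0.1215]
tool_rot: [[-0.936, 0.351, 0.001], [0.351, 0.936, -0.001], [-0.001, -0.0, -1.0]]
force: [-3.4, 0.3, 5.9]
opening: 0.0345
grasp_force: 29.9
```

The globe is touching the ring, with a small sideways force of -3.4 N in x. I'll comply with that by shifting slightly to -x.

```bash
python3 -m inch '[[[0.7,-0.2,0],0,255],[[0,0,0],0,255],[[0,0,0],0,255]]'; python3 -m inch '[[[0.5,-0.2,0.3],0,255],[[0,0,0],0,255],[[0,0,0],0,255]]'
python3 - <<'E'
from h import *
carafe(.5985,-.3230,.032,(.03,.08))
to(.597,-.3237,.121)
E
```

```text
time: 11.2
eef_pos: [0.5969, -0.3239, 0.1213]
tool_rot: [[-0.936, 0.351, 0.001], [0.351, 0.936, -0.001], [-0.002, -0.001, -1.0]]
force: [-2.2, -0.3, 5.5]
opening: 0.0346
grasp_force: 29.8
time: 11.58
eef_pos: [0.5966, -0.3241, 0.121]
tool_rot: [[-0.936, 0.351, 0.002], [0.351, 0.936, -0.001], [-0.002, -0.001, -1.0]]
force: [-1.5, -1.0, 5.6]
opening: 0.0345
grasp_force: 29.8
scene 1094 globe centre [ 0.5983 -0.3237  0.0738] bottom z 0.0318
   neck 374 [ 0.5983 -0.3235] tilt deg [-0.4 -0.2]
top 61 globe centre [ 0.5979 -0.3233  0.0735] bottom z 0.0315
t 11.675 pos [ 0.5966 -0.3241  0.121 ] shift mm [-0.3  0.5 -0. ] F [-1.82 -1.25  5.57]
```

It is seated, with the bottom at z≈0.032, under 0.5° of tilt and balanced forces. I'll release gently and back off a little at first.

```bash
python3 -m inch '[[[0,0,0],0,150],[[0,0,0],0,140],[[0,0,0],0,125],[[0,0,0],0,100],[[0,0,0],0,60],[[0,0,0],0,0],[[0,0,0],0,0],[[0,0,0],0,0]]'
python3 - <<'E'
from h import *
carafe(.598,-.3235,.032,(.03,.08))
to(.597,-.3237,.121)
E
```

```text
time: 12.68
eef_pos: [0.5958, -0.3234, 0.1199]
tool_rot: [[-0.936, 0.351, 0.0], [0.351, 0.936, -0.0], [-0.0, 0.0, -1.0]]
force: [0.3, -0.1, -0.2]
opening: 0.0876
grasp_force: 0.0
scene 1088 globe centre [ 0.5972 -0.3244  0.0732] bottom z 0.0312
   neck 454 [ 0.5959 -0.3256] tilt deg [-2.5 -1.6]
top 70 globe centre [ 0.597  -0.3245  0.0732] bottom z 0.0312
t 12.775 pos [ 0.5958 -0.3234  0.12  ] shift mm [-1.2  0.2 -1. ] F [ 0.38 -0.07  0.93]
```

Retracting straight up, then I'll check the tilt from above.

```bash
python3 -m inch '[[[0,0,-10],0,0],[[0,0,-20],0,0],[[0,0,-30],0,0],[[0,0,-30],0,0],[[0,0,-22],0,0],[[0,0,-10],0,0],[[0,0,0],0,0],[[0,0,0],0,0]]'
python3 - <<'E'
from h import *
to(.597,-.3237,.121)
carafe(.598,-.3235,.032,(.03,.08))
for n in("scene","top","wrist"):
    s=eyes.snapshot(n);P=pts(s);Q=P.reshape(-1,3);Q=Q[np.hypot(Q[:,0]-.597,Q[:,1]+.3235)<.035]
    T=Q[(Q[:,2]>.166)&(Q[:,2]<.18)]; print(n,len(T),"rim mid",((T.min(0)+T.max(0))/2).round(4),T.min(0).round(4),T.max(0).round(4))
    A=np.c_[T[:,:2]-T[:,:2].mean(0),np.ones(len(T))]; print("  rim slope deg",np.degrees(np.linalg.lstsq(A,T[:,2],rcond=None)[0][:2]).round(1))
    W=P.reshape(-1,3); R=W[(np.hypot(W[:,0]-.598,W[:,1]+.323)<.055)&(np.hypot(W[:,0]-.598,W[:,1]+.323)>.036)&(abs(W[:,2]-.0455)<.004)]
    G=W[(np.hypot(W[:,0]-.597,W[:,1]+.324)<.043)&(W[:,2]>.062)&(W[:,2]<.108)]
    print("  ring",len(R),least_squares(lambda p:np.maximum(0,np.hypot(R[:,0]-p[0],R[:,1]-p[1])-.048)+np.maximum(0,.031-np.hypot(R[:,0]-p[0],R[:,1]-p[1])),[.598,-.323]).x.round(4),"globe",least_squares(lambda p:np.linalg.norm(G-p,axis=1)-.042,[.598,-.323,.074],loss="soft_l1",f_scale=.002).x.round(4))
    if n!="top": cv2.imwrite(f"pics/f_{n}.png",s["image"])
im=cv2.imread("pics/f_scene.png")[160:290,70:200];w=cv2.imread("pics/f_wrist.png")
cv2.imwrite("pics/fin.png",np.hstack([cv2.resize(im,(390,390)),cv2.resize(w[:400,100:500],(390,390))]))
E
```

```text
time: 13.78
eef_pos: [0.5951, -0.323, 0.2403]
tool_rot: [[-0.936, 0.351, -0.002], [0.351, 0.936, 0.001], [0.002, 0.0, -1.0]]
force: [0.1, 1.1, -0.2]
opening: 0.0882
grasp_force: 0.0
t 13.775 pos [ 0.5951 -0.323   0.2403] shift mm [ -2.3  -0.  119.3] F [ 0.14  1.05 -0.15]
scene 1105 globe centre [ 0.5971 -0.3245  0.0732] bottom z 0.0312
   neck 440 [ 0.5956 -0.3255] tilt deg [-2.  -1.4]
top 299 globe centre [ 0.5971 -0.324   0.0725] bottom z 0.0305
scene 124 rim mid [ 0.5954 -0.3261  0.1697] [ 0.5768 -0.3439  0.1661] [ 0.6141 -0.3083  0.1734]
  rim slope deg [0.3 0.8]
  ring 283 [ 0.5993 -0.3221] globe [ 0.597  -0.3246  0.0732]Traceback (most recent call last):
  File "<stdin>", line 6, in <module>
    return umr_minimum(a, axis, None, out, keepdims, initial, where)
ValueError: zero-size array to reduction operation minimum which has no identity
```

```bash
python3 -m inch '[[[20,0,0],0,0],[[35,0,0],0,0],[[35,0,0],0,0],[[20,0,0],0,0],[[0,0,0],0,0],[[0,0,0],0,0]]' | head -2
cat > chk.py <<'E'
from h import *
c=np.array([.598,-.3235])
for n in("scene","top","wrist"):
    s=eyes.snapshot(n);cv2.imwrite(f"pics/f_{n}.png",s["image"]);W=pts(s).reshape(-1,3);W=W[np.hypot(*(W[:,:2]-c).T)<.06]
    r=np.hypot(*(W[:,:2]-c).T)
    R=W[(r>.036)&(abs(W[:,2]-.0455)<.004)]; G=W[(r<.045)&(W[:,2]>.062)&(W[:,2]<.108)]; N=W[(r<.03)&(W[:,2]>.116)&(W[:,2]<.166)];T=W[(r<.03)&(W[:,2]>.164)&(W[:,2]<.182)]
    print(n,len(R),len(G),len(N),len(T))
    if len(G)>40: print(" globe",(g:=least_squares(lambda p:np.linalg.norm(G-p,axis=1)-.042,[*c,.074],loss="soft_l1",f_scale=.002).x).round(4))
    if len(T)>20: print(" rim mid",(m:=(np.percentile(T,1,axis=0)+np.percentile(T,99,axis=0))/2).round(4),"tilt",np.degrees((m-g)[:2]/.098).round(1))
    if len(N)>40:
        q=least_squares(lambda p:np.linalg.norm(np.cross(N-[p[0],p[1],.12],np.array([p[2],p[3],1])/np.sqrt(1+p[2]**2+p[3]**2)),axis=1)-.018,[*c,0,0],loss="soft_l1",f_scale=.001).x; print(" neck",q[:2].round(4),"tilt",np.degrees(q[2:]).round(1))
    if len(R)>40: print(" ring",least_squares(lambda p:(lambda d:np.maximum(0,d-.047)+np.maximum(0,.031-d))(np.hypot(R[:,0]-p[0],R[:,1]-p[1])),c).x.round(4), R.min(0).round(4),R.max(0).round(4))
im=cv2.imread("pics/f_scene.png")[160:290,70:200];w=cv2.imread("pics/f_wrist.png")
cv2.imwrite("pics/fin.png",np.hstack([cv2.resize(im,(390,390)),cv2.resize(w[:400,100:500],(390,390))]))
E
python3 chk.py
```

```text
time: 14.72
eef_pos: [0.4934, -0.2851, 0.2419]
scene 288 1006 466 155
 globe [ 0.5971 -0.3245  0.0732]
 rim mid [ 0.5958 -0.326   0.1685] tilt [-0.8 -0.9]
 neck [ 0.5954 -0.3257] tilt [-0.8 -0.7]
 ring [ 0.599  -0.3236] [ 0.5664 -0.3702  0.0415] [ 0.6455 -0.2783  0.0488]
top 18 223 111 51
 globe [ 0.5972 -0.3244  0.0719]
 rim mid [ 0.5944 -0.3198  0.1696] tilt [-1.6  2.7]
 neck [ 0.5914 -0.3239] tilt [-0.3 -5. ]
wrist 876 3199 1216 205
 globe [ 0.5967 -0.3249  0.0714]
 rim mid [ 0.5813 -0.323   0.1671] tilt [-9.   1.1]
 neck [ 0.5952 -0.3261] tilt [-1.8 -1.4]
 ring [ 0.5941 -0.3246] [ 0.55   -0.3696  0.0415] [ 0.6174 -0.2789  0.0463]
```

View pics/fin.png

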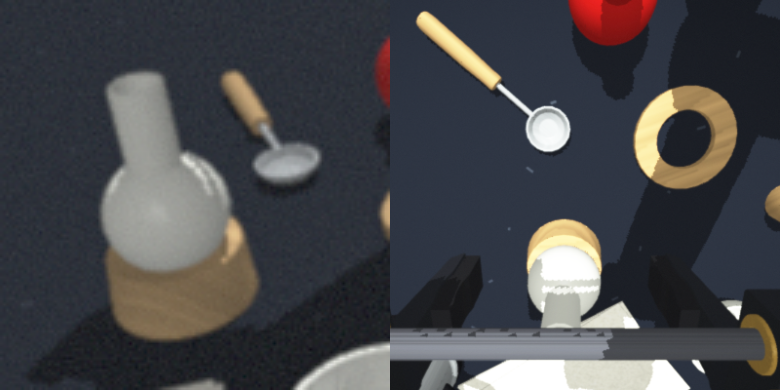

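The carafe sits in the stand at (165,200) in the left half, with its bottom at z≈0.031 and the globe centred to about 1–2 mm. The roughly 2° of tilt is near the measurement noise. The visible lean is perspective, since the ring's sides lean the same way. It didn't shift between checks and the gripper is well clear.

```bash
python3 -c "
from rig import job; print(job.hand_in())"
```

```text
the job is handed in; nothing more can be done
None
```

The job is handed in, result not reported: the white carafe sits released in the tall ring stand, bottom at about 31 mm against the 32 mm given, globe within about 2 mm of centre and tilted by roughly 2°, which I left uncorrected; I did not move the bottle or the mug.

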